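# Set a half-made bracket in the folding clamp to its bend line and lock it

## Robot

A 7-joint arm with a two-finger parallel gripper is mounted at the origin on a cart in front of the work surface, level with it; the furniture and walls round the work are solid. World frame = base frame: x ahead of the robot, y to its left, z up, the work surface at z = 0. Lengths are in m, angles in degrees, forces in N, time in s.
With the tool pointing down it reaches from about 0.35 to 0.9 m from the base axis. Payload 7.2 kg.
Tool frame: the origin (TCP) lies at the very end of the fingers, on their centre line; the grasp point (between the pads) lies 19 mm behind it; z points along the fingers, y is the line along which they close (so a half turn about z gives the same grasp; the last joint's range is limited). The gripper opens to 88 mm and grips with 3 to 60 N. Pads are 20 mm wide; open, the fingers measure 115 mm over their backs; the gripper's body (75 mm by 178 mm) begins 61 mm behind the grasp point.
Start: joints at [-81.2, 23.554, -0.728, 91.456, 0.321, 64.991, -4.71], TCP at [0.138, 0.61, 0.223] pointing down, gripper open.
Joint ranges: [-169.25, 169.25], [-16.82, 113.86], [-84.01, 82.57], [7.8, 145.47], [-59.2, 239.2], [7.22, 106.19], [-163.78, 163.78]. Speed limits (degrees/s): [136.94, 136.94, 172.46, 172.46, 180, 180, 180].

## Interface

Orientations are given as [roll, pitch, yaw] about the fixed x, y, z axes, in that order (R = Rz(yaw) Ry(pitch) Rx(roll)).
In Python, from plant import env gives the robot as it stands.
- The arm moves only by the tool move_arm, never from a script. Its argument "targets" is a list of rows, each a list of 5 numbers: the shift along the tool's x, y, z in a scale on which 1.0 is 100 cm, then the turn about the tool's z in fractions of the full range, 1 being 90 degrees, then the finger opening in cm, from 0 to 8.78. In form: [[tx, ty, tz, roll, hand], ...]. A call has 1 to 20 rows; each row is the pose to reach, as a shift and turn from the pose commanded when the call began, along the tool's axes at that moment; what a row does not reach only later rows make up. A row lasts 1/8 s, in which the tool goes at most 62.5 mm and 10.7 degrees, less where a joint would pass 70% of its speed; a pose out of reach is approached as far as the arm can. Shift and turn numbers lie between -1 and 1, and a call with a number outside is refused. A call with a gripper value outside its range is refused whole. The fingers move at their own pace and stop on an object; "grip_force" is the grip in N (left out, the last holds). Time passes only in rows, so rows that repeat a pose let the fingers close. It gives the time, the measured TCP pose, the force, the opening and the grip force at its end, in the units of the state.
- env.get_state(): the state, without advancing time (a new reading comes with each control period).
- env.get_image(name): name is "scene" or "top" or "wrist"; returns (picture, depth): 400x640x3 uint8, red, green, blue; 400x640 float32, m along the optical axis (not along the pixel's ray), 0 where there is no reading.
- env.camera_info(name): a dict with "mtx" (3x3 intrinsics, pixels), "k1" (the pictures are not rectified: a ray, as slopes to the right and down, at radius r is drawn at 1 + k1 r^2 times it, then the intrinsics apply), "R" (3x3) and "t" (3): a world point X has camera coordinates R X + t. Camera axes: x right, y down, z forward; pixel columns grow to the right and rows downward; lengths in m; the calibration is good to about 2 mm. A picture is of the moment at which its call begins: read the wrist's pose just before it. camera_info takes no time and is no camera call; for the wrist camera it gives the pose at the moment of the call.
- env.sign_off(): hands the job in; it is judged then, once.
The state is a dict: "time_s": time; "joint_pos": joint angles; "joint_velocities": joint speeds; "tau": joint torques, N m; "eef_pos": TCP position; "orientation": TCP orientation; "contact_force": force on the tool from outside, world axes, zero at the start; "wrist_torque": the same for the moment, N m; "gripper_width": opening from 0.0 (shut) to 1.0 (fully open); "gripper_force": force on a finger pad.
Only numpy, scipy, OpenCV 4.12 (cv2) and the standard library are available. Lean on these libraries where they do the work, as an engineer would, in place of code of your own. Each camera call takes 0.05 s, during which the arm holds its last target. There are 200 camera calls.

## Task

Get the half-made sheet-metal bracket in the folding clamp ready for hammering over: push it by its upturned flange, under the open clamp beam toward the front, until it overhangs the front edge of the bed by 25 mm, so that the black bend line drawn across it lies along that edge, square. Then push the clamp's ball-ended lever forward and down as far as it will go under a firm push, so that the beam grips the sheet. Touch them only with the fingers, do not pinch or lift the sheet, and leave the other things where they lie.

Things in the scene. Friction and masses are not known exactly. Their poses are not given: they have to be found in the camera images.
- folder: Folding clamp bolted to the bench (never moves): grey cast base, steel bed, cross beam. Origin on the bench top, below the middle of the bed's front edge; x points back from that edge (away from the robot), y left, z up. Bed: flat, top 60 mm above the bench, x = 0 to 175, y = -175 to 175 mm. Cheek plates 14 mm thick at y = -162 and 162 mm, x = 12 to 78 mm, reach 133 mm above the bench
- bed_edge (a point): Middle of the bed's front top edge, 60 mm above the bench. The edge runs along the folder's y axis; in front of it the sheet overhangs free
- clamp_beam: Steel bar across the bed between the cheeks, 296 mm long, 22 mm thick, x = 0 to 65 mm (its nose right above the bed's front edge). Origin under the middle of the nose. Open, its underside is 9 to 11 mm above the bed; the lever lowers it straight down by cams on a 14 mm shaft above it (shaft and cams stay below 133 mm over the bench)
- clamp_lever (a joint): Clamp lever's angle about the cam shaft (the folder's y axis), rad: 0 = upright (open), grows as the lever comes forward (to the folder's -x) and down. Starts at 0 to 0.2. Stiff, stays where it is left: about 7 N at the ball to move it. At 1.19 (22 degrees above level) the beam meets the sheet and the push rises to 12 to 20 N; end of travel 1.25, let go it settles near 1.2 (locked)
- lever_pivot (a point): Axis of the cam shaft in the plane of the lever, at x = 45, y = -192, z = 109 mm in the folder's frame: at the right-hand end, outside the cheek
- lever_ball (a point): Centre of the black ball on the lever's end, 32 mm in diameter, 95 mm from the pivot. The lever is a 12 mm rod
- sheet: Half-made bracket: aluminium sheet 3 mm thick, 120 (x) by 130 mm (y), 0.15 kg, loose, flat on the bed and under the open beam. Its back edge is already folded up into a flange 30 mm high over the whole width, outer face at x = +60 mm, free behind. Origin: centre of the underside. Starts up to 0.1 rad askew, front edge (x = -60 mm) hidden under the beam. It has two dark 9 mm holes
- line_left (a point): Left end (y = +65 mm) of the bend line, on the top face of the sheet. The line is a black pen line 1.6 mm wide, straight across the sheet at x = -35 mm: parallel to the front edge and 25 mm behind it, 95 mm in front of the flange's outer face
- line_right (a point): Right end (y = -65 mm) of the same line
- hammer: Ball-pein hammer, wooden handle, 305 mm long, lying on the bench to the left of the clamp. Loose; to be left alone
- tape_measure: Yellow tape measure, 37x78 mm, 62 mm high, standing on the bench in front of the clamp. Loose; to be left alone
- marker: White marker pen with a black cap, 135 mm long, 16 mm thick, lying on the bench in front of the clamp. Loose; to be left alone
- jar_nails: Glass jar of nails with a red lid, 60 mm across, 76 mm high, on the bench to the right of the clamp. Loose; to be left alone
- adjustable: Adjustable spanner, 192x40 mm, 11 mm thick, lying on the bench to the right of the clamp. Loose; to be left alone
- padlock: Brass padlock with a steel shackle, 75x45 mm, 20 mm thick, lying on the bench behind the jar. Loose; to be left alone
- bolt_short: Short hexagon bolt with nut, 56 mm long, 18 mm thick, lying on the clamp's bed to the right of the sheet. Loose; to be left alone

How it is judged (in metres and radians):
On the way, in this order (a step that is already met when the one before it is completed fails the run):
1. the bend line lies along the bed's front edge (both ends within 4 mm) while the clamp is still open (x of line_left in the frame of folder between -0.004 and 0.004 m and x of line_right in the frame of folder between -0.004 and 0.004 m and angle between sheet's own z axis and vertical below 0.05 rad and height (world z) of sheet above 0.055 m and value of joint clamp_lever below 0.4 rad), for 0.3 s.
2. the lever is down, the beam on the sheet (value of joint clamp_lever above 1.18 rad), for 0.2 s.
At the end, for the whole second after the job is handed in: The sheet lies flat and still on the bed with both ends of the bend line within 4 mm of the bed's front edge (25 mm overhang), the lever is fully down (joint above 1.18 rad) and stays there by itself, and the beam presses on the sheet (over 3 N) (x of line_left in the frame of folder between -0.004 and 0.004 m and x of line_right in the frame of folder between -0.004 and 0.004 m and angle between sheet's own z axis and vertical below 0.05 rad and height (world z) of sheet above 0.055 m and value of joint clamp_lever above 1.18 rad and contact force between clamp_beam and sheet above 3 N and linear speed of sheet below 0.01 m/s); the robot touches nothing.
It fails at once if the sheet was lifted off the bed (more than 10 mm) or tipped (height (world z) of sheet above 0.07 m or angle between sheet's own z axis and vertical above 0.2 rad).
It fails at once if the sheet was pinched by its flange (both faces pressed at once) (contact force between the fingers and sheet_c1 above 1 N and contact force between the fingers and sheet_c2 above 1 N).
It fails at once if the arm or the body of the gripper, not the fingers, pressed on the clamp or the sheet (contact force between the arm and folder above 3 N or contact force between the arm and sheet above 3 N).
It fails at once if one of the other things was moved by more than 20 mm (distance of any of hammer, tape_measure, marker, jar_nails, adjustable, padlock, bolt_short from where it was at the start of the episode above 0.02 m).
It also fails if it takes over 51 s, if anything falls off the work surface, if the arm or the gripper's body presses on something with over 40 N, if the wrist force passes 120 N, or if a joint passes its speed limit or range.

## Working session

There is one attempt and no reset: what is moved stays moved. The work goes in short steps, Python scripts to look and compute and a tool call to move; the robot and the scene stay as the last step left them, time stands still between calls to the robot, and variables do not carry over. Pictures are saved under pics/ and viewed, at most 10 in all, crops included, and the job is handed in when it is done.

Besides the shell and the picture viewer there is one more tool, called by a JSON object that holds its "op" and its "data". move_arm: Moves the arm, as the interface text tells. Its arguments: {"type":"object","properties":{"targets":{"type":"array","items":{"type":"array","items":{"type":"number"}}},"grip_force":{"type":"number"}},"required":["targets"]}

```bash
ls; mkdir -p pics; cat > h.py <<'E'
import numpy as np, cv2
from plant import env
def pts(name,dep,info=None):
    i=info or env.camera_info(name); K=np.array(i['mtx']);k1=i['k1'];R=np.array(i['R']);t=np.array(i['t'])
    v,u=np.mgrid[:dep.shape[0],:dep.shape[1]].astype(float)
    P=cv2.undistortPoints(np.stack([u.ravel(),v.ravel()],1)[:,None],K,np.array([k1,0,0,0.])).reshape(*dep.shape,2)
    c=np.dstack([P[...,0]*dep,P[...,1]*dep,dep]); return (c-t)@R
def ray(name,uv,z,info=None):
    i=info or env.camera_info(name); K=np.array(i['mtx']);R=np.array(i['R']);t=np.array(i['t'])
    p=cv2.undistortPoints(np.array(uv,float).reshape(-1,1,2),K,np.array([i['k1'],0,0,0.])).reshape(-1,2)
    d=np.c_[p,np.ones(len(p))]@R; o=-R.T@t
    return o+d*((z-o[2])/d[:,2])[:,None]
E
python3 - <<'E'
from h import *
s=env.get_state();print(s)
for n in ('top','scene'):
    im,d=env.get_image(n);np.savez(n+'.npz',im=im,d=d);cv2.imwrite(f'pics/{n}0.png',im[...,::-1])
    i=env.camera_info(n);print(n,i['mtx'],i['k1'],-np.array(i['R']).T@np.array(i['t']))
E
```

```text
pics
{'time_s': 0.0, 'joint_pos': array([-81.1997824 ,  23.59941792,  -0.72785662,  91.50294054,
         0.32163154,  64.99134021,  -4.71106176]), 'joint_velocities': array([-0.01358704, -0.02144108,  0.02606987, -0.03395467,  0.01970905,
       -0.04292824,  0.022686  ]), 'tau': array([ 6.08067921e-05, -5.87958276e+01,  6.41491693e-01, -2.91054815e+01,
       -5.38382737e-02,  1.83795526e-02,  1.45341683e-04]), 'eef_pos': array([0.13742642, 0.6091872 , 0.22182357]), 'orientation': array([-1.79908644e+02,  7.40329406e-03,  1.67292155e+02]), 'contact_force': array([-0.47271785,  0.71802398,  0.07640767]), 'wrist_torque': array([ 0.02465398,  0.0070101 , -0.01941308]), 'gripper_force': 0.0, 'gripper_width': 0.9969715648040541}
top [[431.1319088    0.         330.66927852]
 [  0.         431.1319088  199.12636708]
 [  0.           0.           1.        ]] -0.004950590408478361 [0.18969012 0.15969394 1.39923715]
scene [[415.93060758   0.         318.13722076]
 [  0.         415.93060758 206.6835253 ]
 [  0.           0.           1.        ]] -0.0023692230662624445 [ 0.03296345 -0.98665093  1.09797122]
```

View pics/top0.png

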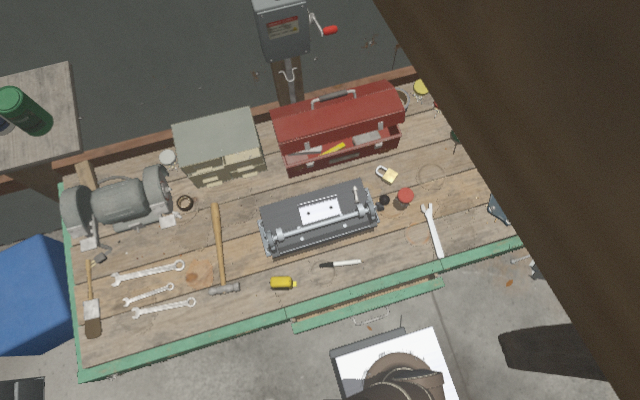

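View pics/scene0.png

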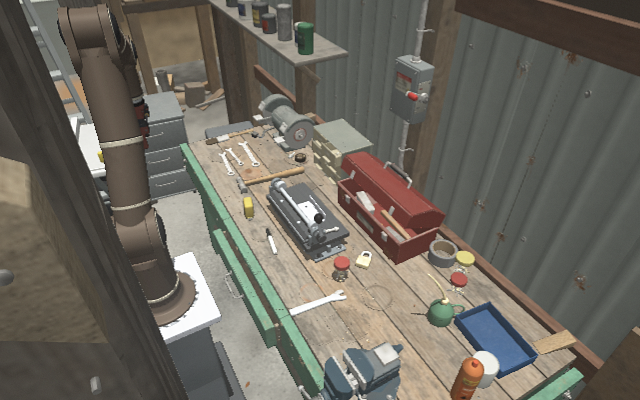

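The top view shows the clamp around (318,217), the sheet at (320,210), the tape at (284,283), marker (340,264), jar (403,198), padlock (387,174) and toolbox behind (340,130). Next I'll enlarge the clamp area and get the coordinates.

```bash
python3 - <<'E'
from h import *
T=np.load('top.npz');im,d=T['im'],T['d']
c=cv2.resize(im[165:270,245:445],None,fx=4,fy=4,interpolation=cv2.INTER_CUBIC);cv2.imwrite('pics/topc.png',c[...,::-1])
P=pts('top',d)
for n,uv in dict(base=(400,375),tape=(284,283),jar=(403,198),tool=(340,130),toolfront=(345,160),clampmid=(318,217),ham=(220,240)).items(): print(n,P[uv[1],uv[0]].round(3))
i=env.camera_info('top')
for X in ([.138,.61,.22],[0,0,0],[.6,0,0],[0,.6,0]): 
    q=np.array(i['R'])@X+i['t'];print(X,np.array(i['mtx'])@(q/q[2]))
S=np.load('scene.npz');c=cv2.resize(S['im'][160:275,240:380],None,fx=5,fy=5,interpolation=cv2.INTER_CUBIC);cv2.imwrite('pics/scc.png',c[...,::-1])
E
```

```text
base [0.076 0.021 0.303]
tape [0.402 0.242 0.063]
jar [ 0.55  -0.198  0.08 ]
tool [ 0.777 -0.052  0.215]
toolfront [ 0.755 -0.068  0.024]
clampmid [0.574 0.082 0.061]
ham [0.605 0.409 0.019]
[0.138, 0.61, 0.22] [160.63739559 422.47505127   1.        ]
[0, 0, 0] [399.80083358 392.33599023   1.        ]
[0.6, 0, 0] [339.53005817 208.33069991   1.        ]
[0, 0.6, 0] [201.26746024 459.73470419   1.        ]
```

View pics/topc.png

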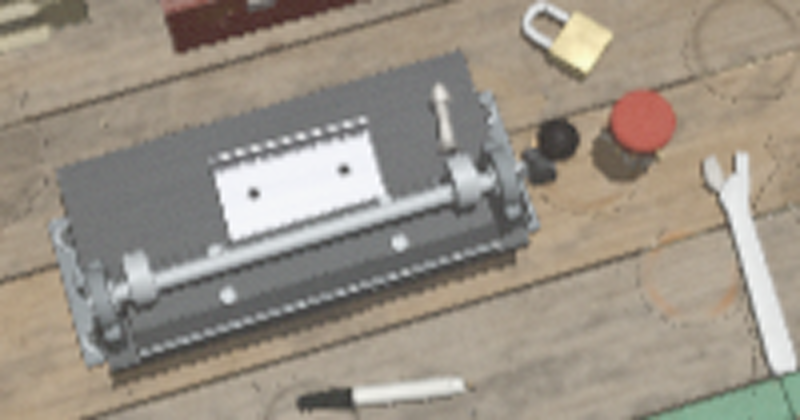

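View pics/scc.png

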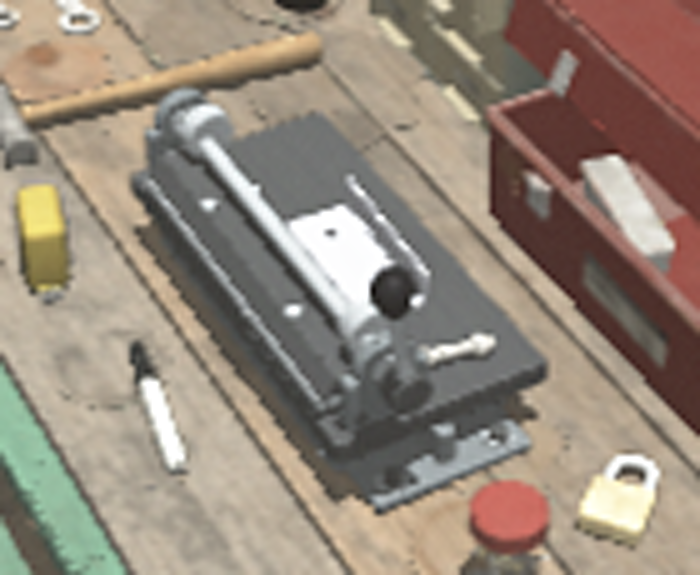

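```bash
cat >> h.py <<'E'
def clusters(im,P): pass
E
python3 - <<'E'
from h import *
for n,box in (('top',(245,445,165,270)),('scene',(240,360,160,275))):
    T=np.load(n+'.npz');im,d=T['im'].astype(int),T['d'];P=pts(n,d)
    u0,u1,v0,v1=box; m=np.zeros(d.shape,bool);m[v0:v1,u0:u1]=1
    g=im.mean(2);sat=im.max(2)-im.min(2)
    bed=m&(abs(P[...,2]-.061)<.006)&(g<110)&(sat<25)&(d>0)
    n_,lab,st,_=cv2.connectedComponentsWithStats(bed.astype(np.uint8)); k=1+st[1:,4].argmax(); B=P[lab==k]
    r=cv2.minAreaRect((B[:,:2]*1000).astype(np.float32));print(n,'bed n',len(B),'z',np.median(B[:,2]).round(4),r,cv2.boxPoints(r).round(0).tolist())
    sh=m&(P[...,2]>.055)&(P[...,2]<.075)&(g>190)&(sat<25)
    n_,lab,st,_=cv2.connectedComponentsWithStats(sh.astype(np.uint8));
    for k in range(1,n_):
        if st[k,4]>30:
            S=P[lab==k];r=cv2.minAreaRect((S[:,:2]*1000).astype(np.float32));print(' sheet',st[k],np.median(S[:,2]).round(4),cv2.boxPoints(r).round(0).tolist(),r[2])
    fl=m&(P[...,2]>.083)&(P[...,2]<.1)&(g>130)
    F=P[fl]; np.save(n+'_fl.npy',F)
    ball=m&(P[...,2]>.15)&(g<60); print(' ball',P[ball].mean(0).round(4),ball.sum(),P[ball].max(0).round(3))
    tb=(im[...,0]>90)&(im[...,1]<50)&(P[...,2]>.05)&(P[...,2]<.3)&(P[...,0]>.6);Q=P[tb];print(' toolbox',np.percentile(Q,[1,5,50],axis=0).round(3).tolist())
E
```

```text
top bed n 42 z 0.0593 ((492.53668212890625, 83.32676696777344), (4.65286111831665, 100.36355590820312), 0.8739486336708069) [[489.0, 133.0], [491.0, 33.0], [496.0, 33.0], [494.0, 134.0]]
 sheet [299 198  42  27 653] 0.0626 [[562.0, 7.0], [621.0, 6.0], [623.0, 136.0], [564.0, 137.0]] 89.24837493896484
 ball [ 0.5107 -0.0935  0.2597] 25 [0.538 0.16  1.399]
 toolbox [[0.766, -0.256, 0.177], [0.768, -0.253, 0.181], [0.774, -0.148, 0.202]]
scene bed n 206 z 0.0602 ((510.51702880859375, 45.795928955078125), (152.6473388671875, 374.66156005859375), 27.286834716796875) [[357.0, 177.0], [529.0, -156.0], [664.0, -86.0], [492.0, 247.0]]
 sheet [298 201  21  19 201] 0.0646 [[568.0, 36.0], [619.0, 34.0], [625.0, 146.0], [574.0, 149.0]] 86.98046112060547
 ball [ 0.5052 -0.1473  0.2423] 53 [ 0.536 -0.104  1.098]
 toolbox [[0.833, -0.464, 0.069], [0.835, -0.438, 0.073], [0.85, -0.259, 0.133]]
```

```bash
python3 - <<'E'
from h import *
o=lambda L:[(245+x/4-.4,165+y/4-.4) for x,y in L]
np.set_printoptions(suppress=True)
A=ray('top',o([(58,172),(464,53)]),.06);d=A[1]-A[0];print('back corners',A.round(4),np.hypot(*d[:2]),'yaw',np.degrees(np.arctan2(-d[0],-d[1])) , 'x/y slope')
print('flange top ends',ray('top',o([(212,160),(366,121)]),.0925).round(4))
print('front edge nose',ray('top',o([(115,362),(515,246)]),.06).round(4))
print('ball',ray('top',o([(558,140)]),.2).round(4))
i=env.camera_info('scene');s=lambda L:[(240+x/5-.4,160+y/5-.4) for x,y in L]
print('sc back corners',ray('scene',s([(322,112),(545,366)]),.06).round(4),'ball',ray('scene',s([(393,291)]),.2).round(4))
T=np.load('top.npz');P=pts('top',T['d'])
# depth bed region edge fit
R=P[165:270,245:445].reshape(-1,3)
bed=R[(abs(R[:,2]-.06)<.004)]
m=(bed[:,0]>.45)&(bed[:,0]<.72)&(bed[:,1]>-.16)&(bed[:,1]<.28);bed=bed[m]
r=cv2.minAreaRect((bed[:,:2]*1000).astype(np.float32));print('depth rect',len(bed),r,cv2.boxPoints(r).round(0).tolist())
b=R[(R[:,2]>.17)&(R[:,2]<.24)&(R[:,0]<.65)];print('high',len(b),b.mean(0),b.max(0),b.min(0))
E
```

```text
back corners [[ 0.6613  0.2566  0.06  ]
 [ 0.6635 -0.0922  0.06  ]] 0.34877567606738064 yaw -0.36313652336115143 x/y slope
flange top ends [[0.6238 0.1346 0.0925]
 [0.6194 0.0075 0.0925]]
front edge nose [[ 0.4963  0.2516  0.06  ]
 [ 0.4936 -0.0792  0.06  ]]
ball [[ 0.5288 -0.1103  0.2   ]]
sc back corners [[ 0.666   0.2608  0.06  ]
 [ 0.6642 -0.0895  0.06  ]] ball [[ 0.5304 -0.1027  0.2   ]]
depth rect 2495 ((578.3955078125, 83.92449188232422), (176.76666259765625, 349.6564636230469), 0.5438393950462341) [[488.0, 258.0], [492.0, -92.0], [668.0, -90.0], [665.0, 260.0]]
high 95 [ 0.52438955 -0.10667622  0.21261474] [ 0.54147583 -0.09268699  0.22207156] [ 0.51122293 -0.12517943  0.1981901 ]
```

Units first: shifts go in shares of 100 cm and turns go in shares of 90 degrees. So -62.3 cm is -0.623, -41.1 cm is -0.411, -0.222 rad is -0.1413.

{"op": "move_arm", "data": {"targets": [[-0.05,-0.03,-0.04,0,8.78],[-0.623,-0.411,-0.04,-0.1413,8.78],[-0.623,-0.411,-0.04,-0.1413,8.78],[-0.623,-0.411,-0.04,-0.1413,8.78],[-0.623,-0.411,-0.04,-0.1413,8.78],[-0.623,-0.411,-0.04,-0.1413,8.78],[-0.623,-0.411,-0.04,-0.1413,8.78],[-0.623,-0.411,-0.04,-0.1413,8.78],[-0.623,-0.411,-0.04,-0.1413,8.78],[-0.623,-0.411,-0.04,-0.1413,8.78],[-0.623,-0.411,-0.04,-0.1413,8.78],[-0.623,-0.411,-0.04,-0.1413,8.78],[-0.623,-0.411,-0.04,-0.1413,8.78],[-0.623,-0.411,-0.04,-0.1413,8.78],[-0.623,-0.411,-0.04,-0.1413,8.78],[-0.623,-0.411,-0.04,-0.1413,8.78],[-0.623,-0.411,-0.04,-0.1413,8.78]]}}

```text
time_s: 2.22
eef_pos: [0.6545, 0.0728, 0.263]
orientation: [180.0, 0.0, -179.9]
contact_force: [0.3, 0.1, 0.4]
gripper_width: 0.996
gripper_force: 0.0
```

```bash
python3 - <<'E'
from h import *
i=env.camera_info('wrist');im,d=env.get_image('wrist');cv2.imwrite('pics/w1.png',im[...,::-1]);np.savez('w1.npz',im=im,d=d,**i)
print((-np.array(i['R']).T@i['t']).round(3),np.array(i['R']).round(2).tolist())
E
```

```text
[0.586 0.072 0.425] [[-0.0, 1.0, -0.0], [0.97, 0.0, 0.25], [0.25, 0.0, -0.97]]
```

View pics/w1.png

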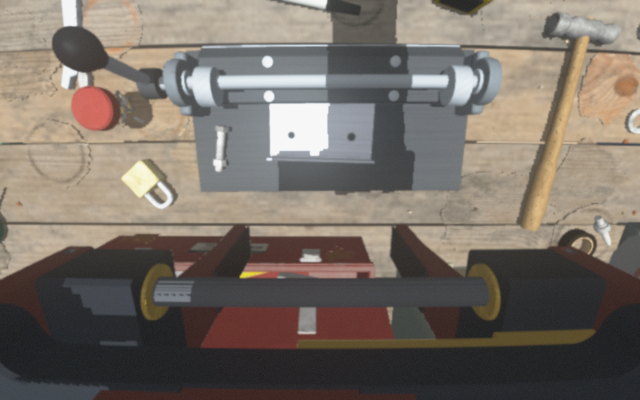

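```bash
python3 - <<'E'
from h import *
W=np.load('w1.npz');i={k:W[k] for k in('mtx','k1','R','t')};np.set_printoptions(suppress=True)
im=W['im'];g=cv2.cvtColor(im,cv2.COLOR_RGB2GRAY)
f=lambda uv,z:ray('wrist',uv,z,i).round(4).tolist()
print('bed back',f([(201,191.5),(463,189.5)],.06)); print('nose',f([(203,45.5),(462,45)],.092)); print('ball',f([(80,48)],.2))
P=pts('wrist',W['d'],i)
for u in (285,300,320,340,360): print(u,[(v,int(g[v,u]),P[v,u].round(3).tolist()) for v in range(154,166,2)])
for v in (120,135,150): r=g[v,190:480]; print(v,[P[v,u,1].round(3) for u in (268,269,374,375)])
print([ (v,int(g[v,300]),P[v,300].round(3).tolist()) for v in range(38,54,2)])
E
```

```text
bed back [[0.6677, -0.0892, 0.06], [0.6641, 0.2649, 0.06]]
nose [[0.4963, -0.0571, 0.092], [0.4948, 0.2274, 0.092]]
ball [[0.5247, -0.1107, 0.2]]
285 [(154, 152, [0.618, 0.026, 0.061]), (156, 142, [0.619, 0.027, 0.068]), (158, 142, [0.62, 0.03, 0.09]), (160, 138, [0.622, 0.03, 0.09]), (162, 103, [0.628, 0.026, 0.061]), (164, 100, [0.63, 0.026, 0.061])]
300 [(154, 159, [0.617, 0.046, 0.065]), (156, 154, [0.62, 0.046, 0.066]), (158, 140, [0.62, 0.047, 0.087]), (160, 145, [0.622, 0.048, 0.09]), (162, 103, [0.628, 0.045, 0.06]), (164, 100, [0.631, 0.045, 0.06])]
320 [(154, 158, [0.617, 0.071, 0.063]), (156, 151, [0.62, 0.071, 0.066]), (158, 137, [0.621, 0.071, 0.079]), (160, 150, [0.622, 0.071, 0.092]), (162, 113, [0.628, 0.071, 0.061]), (164, 99, [0.63, 0.071, 0.061])]
340 [(154, 153, [0.617, 0.097, 0.065]), (156, 149, [0.62, 0.097, 0.065]), (158, 136, [0.621, 0.097, 0.072]), (160, 142, [0.622, 0.095, 0.09]), (162, 119, [0.628, 0.098, 0.059]), (164, 90, [0.631, 0.098, 0.06])]
360 [(154, 146, [0.617, 0.123, 0.062]), (156, 145, [0.62, 0.123, 0.062]), (158, 139, [0.622, 0.123, 0.065]), (160, 125, [0.622, 0.12, 0.088]), (162, 132, [0.624, 0.12, 0.089]), (164, 85, [0.63, 0.124, 0.061])]
120 [np.float64(0.006), np.float64(0.007), np.float64(0.139), np.float64(0.141)]
135 [np.float64(0.005), np.float64(0.006), np.float64(0.141), np.float64(0.142)]
150 [np.float64(0.004), np.float64(0.005), np.float64(0.141), np.float64(0.143)]
[(38, 181, [0.463, 0.043, 0.0]), (40, 176, [0.466, 0.043, 0.002]), (42, 143, [0.468, 0.043, -0.002]), (44, 153, [0.468, 0.043, -0.009]), (46, 168, [0.586, 0.072, 0.425]), (48, 105, [0.498, 0.049, 0.084]), (50, 104, [0.5, 0.049, 0.086]), (52, 105, [0.503, 0.049, 0.087])]
```

In the tool's units: 19.5 cm is 0.195, 17 cm is 0.17.

{"op": "move_arm", "data": {"targets": [[0,0,0.06,0,8.78],[0,0,0.12,0,8.78],[0,0,0.17,0,8.78],[0,0,0.195,0,8.78],[0,0,0.195,0,8.78],[0.008,0,0.195,0,8.78],[0.016,0,0.195,0,8.78],[0.02,0,0.195,0,8.78],[0.024,0,0.195,0,8.78],[0.028,0,0.195,0,8.78],[0.032,0,0.195,0,8.78],[0.035,0,0.195,0,8.78],[0.038,0,0.195,0,8.78],[0.041,0,0.195,0,8.78],[0.044,0,0.195,0,8.78],[0.047,0,0.195,0,8.78],[0.05,0,0.195,0,8.78],[0.05,0,0.195,0,8.78]]}}

```text
time_s: 4.53
eef_pos: [0.6041, 0.0717, 0.0674]
orientation: [-180.0, -0.1, -180.0]
contact_force: [-0.0, 0.4, -0.5]
gripper_width: 1.0
gripper_force: 0.1
```

```bash
python3 - <<'E'
from h import *
i=env.camera_info('wrist');im,d=env.get_image('wrist');np.savez('w2.npz',im=im,d=d,**i)
s,_=env.get_image('scene');c=cv2.resize(s[150:270,240:380],(700,600),interpolation=cv2.INTER_CUBIC)
w=cv2.resize(im,(0,0),fx=1,fy=1); cv2.imwrite('pics/w2.png',np.vstack([w,])[...,::-1]);cv2.imwrite('pics/s2.png',c[...,::-1])
E
```

```text
(no output)
```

View pics/w2.png

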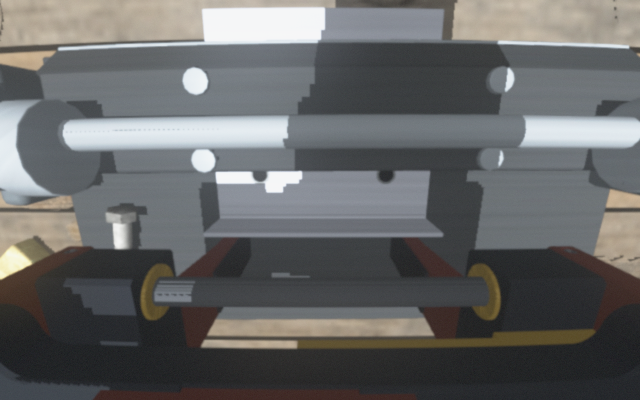

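```bash
cat > m.py <<'E'
from h import *
import sys
W=np.load(sys.argv[1]);i={k:W[k] for k in('mtx','k1','R','t')};np.set_printoptions(suppress=True,linewidth=200)
P=pts('wrist',W['d'],i);g=cv2.cvtColor(W['im'],cv2.COLOR_RGB2GRAY).astype(int)
def edge(cols,v0,v1,z,sgn):
    out=[]
    for u in cols:
        col=g[v0:v1,u].astype(float);dd=np.diff(col)*sgn;k=dd.argmax();
        a=dd[max(k-1,0):k+2].clip(0);v=v0+.5+(np.arange(max(k-1,0),max(k-1,0)+len(a))*a).sum()/a.sum()
        out.append(v)
    X=ray('wrist',np.c_[cols,out],z,i);p=np.polyfit(X[:,1],X[:,0],1);r=X[:,0]-np.polyval(p,X[:,1])
    print(np.round(out,1),'x at y=.0075,.1375',np.polyval(p,[.0075,.1375]).round(4),'slope',p[0].round(4),'rms',r.std().round(4))
E
cat > m2.py <<'E'
exec(open('m.py').read())
c=list(range(215,435,15))
for u in (230,270,350,420):
    print(u,[(v,int(g[v,u]),*P[v,u,[0,2]].round(3)) for v in list(range(4,14,2))+list(range(36,50,2))])
    print('  fl',[(v,int(g[v,u]),*P[v,u,[0,2]].round(3)) for v in range(216,242,2)])
E
python3 m2.py w2.npz
```

```text
230 [(4, 182, np.float64(0.446), np.float64(0.0)), (6, 184, np.float64(0.447), np.float64(0.0)), (8, 229, np.float64(0.472), np.float64(0.064)), (10, 246, np.float64(0.473), np.float64(0.064)), (12, 246, np.float64(0.474), np.float64(0.063)), (36, 247, np.float64(0.486), np.float64(0.063)), (38, 246, np.float64(0.487), np.float64(0.063)), (40, 245, np.float64(0.488), np.float64(0.064)), (42, 231, np.float64(0.494), np.float64(0.079)), (44, 159, np.float64(0.494), np.float64(0.078)), (46, 116, np.float64(0.495), np.float64(0.08)), (48, 116, np.float64(0.497), np.float64(0.083))]
  fl [(216, 138, np.float64(0.588), np.float64(0.065)), (218, 128, np.float64(0.589), np.float64(0.066)), (220, 113, np.float64(0.589), np.float64(0.069)), (222, 114, np.float64(0.589), np.float64(0.073)), (224, 113, np.float64(0.589), np.float64(0.077)), (226, 113, np.float64(0.589), np.float64(0.08)), (228, 111, np.float64(0.589), np.float64(0.084)), (230, 110, np.float64(0.589), np.float64(0.086)), (232, 119, np.float64(0.589), np.float64(0.09)), (234, 138, np.float64(0.59), np.float64(0.091)), (236, 122, n
[... 3133 characters left out ...]
), (48, 63, np.float64(0.497), np.float64(0.082))]
  fl [(216, 135, np.float64(0.588), np.float64(0.064)), (218, 126, np.float64(0.589), np.float64(0.066)), (220, 108, np.float64(0.589), np.float64(0.07)), (222, 110, np.float64(0.589), np.float64(0.073)), (224, 108, np.float64(0.589), np.float64(0.077)), (226, 109, np.float64(0.589), np.float64(0.081)), (228, 109, np.float64(0.589), np.float64(0.083)), (230, 106, np.float64(0.589), np.float64(0.086)), (232, 116, np.float64(0.589), np.float64(0.089)), (234, 138, np.float64(0.59), np.float64(0.09)), (236, 120, np.float64(0.591), np.float64(0.09)), (238, 64, np.float64(0.604), np.float64(0.061)), (240, 57, np.float64(0.592), np.float64(0.093))]
```

{"op": "move_arm", "data": {"targets": [[0.002,0,0,0,8.78],[0.004,0,0,0,8.78],[0.005,0,0,0,8.78],[0.005,0,0,0,8.78],[0,0,0,0,8.78],[-0.01,0,0,0,8.78],[-0.01,0,-0.05,0,8.78],[-0.01,0,-0.1,0,8.78],[-0.01,0,-0.135,0,8.78],[0.05,0,-0.135,0,8.78],[0.11,0,-0.135,0,8.78],[0.11,0,-0.135,0,8.78],[0.11,0,-0.135,0,8.78]]}}

```text
time_s: 6.25
eef_pos: [0.4963, 0.072, 0.2035]
orientation: [180.0, 0.1, -180.0]
contact_force: [0.4, 1.1, 0.1]
gripper_width: 1.0
gripper_force: 0.0
```

```bash
python3 - <<'E'
from h import *
i=env.camera_info('wrist');im,d=env.get_image('wrist');np.savez('w3.npz',im=im,d=d,**i);print(env.get_state()['eef_pos'])
cv2.imwrite('pics/w3.png',im[...,::-1])
E
```

```text
[0.49665023 0.07191695 0.20326804]
```

View pics/w3.png

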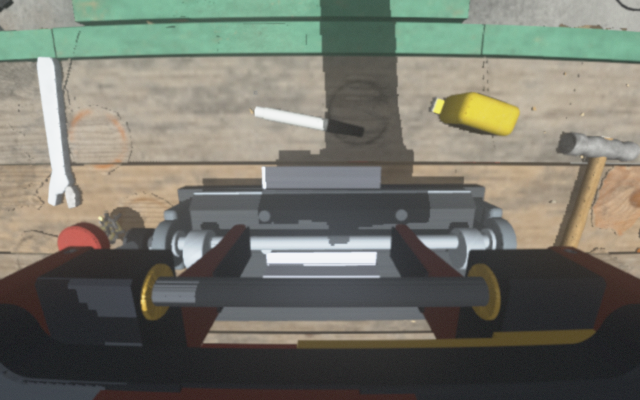

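```bash
python3 - <<'E'
from h import *
W=np.load('w3.npz');c=cv2.resize(W['im'][158:203,168:328],None,fx=5,fy=5,interpolation=cv2.INTER_NEAREST);e=cv2.resize(W['im'][158:203,335:495],None,fx=5,fy=5,interpolation=cv2.INTER_NEAREST)
cv2.imwrite('pics/w3c.png',np.vstack([c,e])[...,::-1])
i={k:W[k] for k in('mtx','k1','R','t')};P=pts('wrist',W['d'],i);g=W['im'].mean(2).astype(int)
for u in (192,215,285,320,360,420,450): print(u,[(v,g[v,u],*(P[v,u,[0,2]]*1000).round().astype(int)) for v in range(181,196)])
print([(v,g[v,300],*(P[v,300,[0,2]]*1000).round().astype(int)) for v in range(162,172)])
E
```

```text
192 [(181, np.int64(166), np.int64(495), np.int64(-1)), (182, np.int64(166), np.int64(497), np.int64(0)), (183, np.int64(166), np.int64(498), np.int64(-1)), (184, np.int64(162), np.int64(500), np.int64(-1)), (185, np.int64(134), np.int64(492), np.int64(42)), (186, np.int64(98), np.int64(492), np.int64(48)), (187, np.int64(73), np.int64(492), np.int64(53)), (188, np.int64(80), np.int64(492), np.int64(59)), (189, np.int64(99), np.int64(493), np.int64(62)), (190, np.int64(111), np.int64(494), np.int64(61)), (191, np.int64(114), np.int64(495), np.int64(62)), (192, np.int64(117), np.int64(497), np.int64(61)), (193, np.int64(120), np.int64(498), np.int64(61)), (194, np.int64(116), np.int64(499), np.int64(60)), (195, np.int64(112), np.int64(500), np.int64(60))]
215 [(181, np.int64(89), np.int64(496), np.int64(-1)), (182, np.int64(88), np.int64(497), np.int64(1)), (183, np.int64(90), np.int64(498), np.int64(0)), (184, np.int64(88), np.int64(500), np.int64(-1)), (185, np.int64(79), np.int64(492), np.int64(43)), (186, np.int64(72), np.int64(492), np.int64(49)), (187, np.int64(70), np.int64(492
[... 4042 characters left out ...]
nt64(173), np.int64(492), np.int64(79)), (193, np.int64(127), np.int64(494), np.int64(78)), (194, np.int64(99), np.int64(494), np.int64(81)), (195, np.int64(93), np.int64(495), np.int64(82))]
[(162, np.int64(82), np.int64(473), np.int64(-24)), (163, np.int64(81), np.int64(473), np.int64(-11)), (164, np.int64(83), np.int64(473), np.int64(-3)), (165, np.int64(91), np.int64(474), np.int64(-1)), (166, np.int64(109), np.int64(467), np.int64(64)), (167, np.int64(130), np.int64(468), np.int64(63)), (168, np.int64(137), np.int64(469), np.int64(63)), (169, np.int64(135), np.int64(470), np.int64(63)), (170, np.int64(137), np.int64(472), np.int64(63)), (171, np.int64(137), np.int64(473), np.int64(62))]
```

View pics/w3c.png

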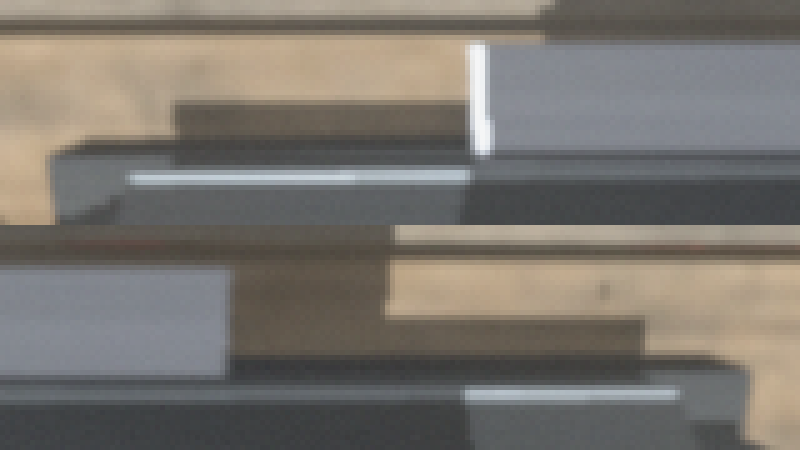

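The overhang shows at u 263–381, v 166–189, with the dark bend line at v≈189. That puts it about 1 mm from the bed edge (bed corner front face x≈0.491–0.492, line x≈0.492), square. Next is the lever.

In the tool's units: -18 cm is -0.18, -6.7 cm is -0.067.

{"op": "move_arm", "data": {"targets": [[0,0,-0.067,0,4],[-0.076,0,-0.067,0,0],[-0.076,-0.06,-0.067,0,0],[-0.076,-0.12,-0.067,0,0],[-0.076,-0.18,-0.067,0,0],[-0.076,-0.18,-0.067,0,0],[-0.076,-0.18,-0.067,0,0],[-0.076,-0.18,-0.03,0,0],[-0.076,-0.18,0.008,0,0],[-0.076,-0.18,0.008,0,0],[-0.076,-0.18,0.008,0,0]]}}

```text
time_s: 7.68
eef_pos: [0.572, -0.1075, 0.1958]
orientation: [-180.0, 0.1, -179.9]
contact_force: [-0.4, -0.4, -0.1]
gripper_width: 0.007
gripper_force: 0.0
```

```bash
python3 - <<'E'
from h import *
i=env.camera_info('wrist');im,d=env.get_image('wrist');P=pts('wrist',d,i)
b=P[(P[...,2]>.17)&(P[...,2]<.235)&(P[...,0]<.56)&(P[...,0]>.49)&(abs(P[...,1]+.108)<.025)];print(len(b),b.max(0) if len(b) else'',b.min(0) if len(b) else '')
s,_=env.get_image('scene');cv2.imwrite('pics/s4.png',np.hstack([cv2.resize(im,(400,400)),cv2.resize(s[150:250,260:360],(400,400),interpolation=cv2.INTER_CUBIC)])[...,::-1])
E
```

```text
3117 [ 0.55999907 -0.09240668  0.23439345] [ 0.5107736  -0.12352198  0.19602212]
```

View pics/s4.png

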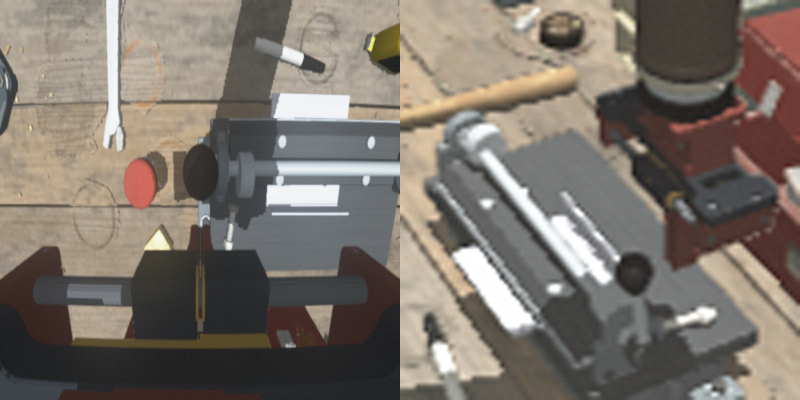

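{"op": "move_arm", "data": {"targets": [[0.012,0,0.001,0,0],[0.018,0,0.001,0,0],[0.023,0,0,0,0],[0.028,0,0,0,0],[0.033,0,-0.001,0,0],[0.038,0,-0.001,0,0],[0.043,0,-0.001,0,0],[0.047,0,-0.001,0,0],[0.052,0,0,0,0],[0.056,0,0,0,0],[0.061,0,0.001,0,0],[0.065,0,0.002,0,0]]}}

```text
time_s: 9.28
eef_pos: [0.5078, -0.1081, 0.1938]
orientation: [180.0, 0.3, -180.0]
contact_force: [7.0, 1.0, -1.5]
gripper_width: 0.005
gripper_force: 2.7
```

In the tool's units: 4.7 cm is 0.047, 1.8 cm is 0.018.

{"op": "move_arm", "data": {"targets": [[0.005,0,0.002,0,0],[0.009,0,0.004,0,0],[0.014,0,0.006,0,0],[0.018,0,0.008,0,0],[0.022,0,0.011,0,0],[0.026,0,0.014,0,0],[0.031,0,0.017,0,0],[0.035,0,0.021,0,0],[0.038,0,0.025,0,0],[0.042,0,0.029,0,0],[0.044,0,0.032,0,0],[0.047,0,0.035,0,0]]}}

```text
time_s: 10.78
eef_pos: [0.46, -0.1084, 0.1581]
orientation: [-180.0, 0.2, -180.0]
contact_force: [7.2, 1.0, 11.9]
gripper_width: 0.007
gripper_force: 5.8
```

In the tool's units: 0.8 cm is 0.008, 0.6 cm is 0.006.

{"op": "move_arm", "data": {"targets": [[0.002,0,0.002,0,0],[0.004,0,0.004,0,0],[0.005,0,0.006,0,0],[0.005,0,0.008,0,0],[0.005,0,0.008,0,0]]}}

```text
time_s: 11.4
eef_pos: [0.4584, -0.1086, 0.1538]
orientation: [180.0, 0.6, -180.0]
contact_force: [1.1, 2.0, 38.3]
gripper_width: 0.007
gripper_force: 18.9
```

In the tool's units: 14 cm is 0.14, -12 cm is -0.12.

{"op": "move_arm", "data": {"targets": [[0,0,0,0,0],[0,0,-0.03,0,0],[0,0,-0.08,0,0],[-0.06,0.08,-0.12,0,0],[-0.08,0.14,-0.12,0,0],[-0.08,0.14,-0.12,0,0],[-0.08,0.14,-0.12,0,0],[-0.08,0.14,-0.12,0,0]]}}

```text
time_s: 12.4
eef_pos: [0.5324, 0.0305, 0.2684]
orientation: [-179.9, -0.2, 180.0]
contact_force: [-0.6, -0.4, 0.1]
gripper_width: 0.009
gripper_force: 0.0
```

```bash
python3 - <<'E'
from h import *
i=env.camera_info('wrist');im,d=env.get_image('wrist');P=pts('wrist',d,i)
g=im.mean(2)
b=P[(P[...,2]>.13)&(P[...,2]<.18)&(P[...,0]<.48)&(P[...,0]>.41)&(abs(P[...,1]+.108)<.03)];print(len(b),b.max(0),b.min(0))
f=(P[...,2]>.055)&(P[...,2]<.07)&(P[...,0]<.488)&(P[...,0]>.44)
print('sheet front left/right',[np.percentile(P[f&(abs(P[...,1]-y)<.015)][:,0],2).round(4) for y in(.025,.12)])
f=(P[...,2]>.05)&(P[...,2]<.0605)&(P[...,0]<.52)&(P[...,0]>.47)
print('bed front',[np.percentile(P[f&(abs(P[...,1]-y)<.012)][:,0],2).round(4) for y in(-.05,-.01,.17,.215)])
s,_=env.get_image('scene');cv2.imwrite('pics/s5.png',np.hstack([cv2.resize(im,(400,400)),cv2.resize(s[150:250,260:360],(400,400),interpolation=cv2.INTER_CUBIC)])[...,::-1]);print(env.get_state()['contact_force'])
E
```

```text
1120 [ 0.47935356 -0.09262377  0.16092558] [ 0.4342894  -0.12236087  0.13172778]
sheet front left/right [np.float64(0.4669), np.float64(0.4668)]
bed front [np.float64(0.4918), np.float64(0.4915), np.float64(0.4898), np.float64(0.4906)]
[ 0.0907976  -0.7522775  -0.33681056]
```

View pics/s5.png

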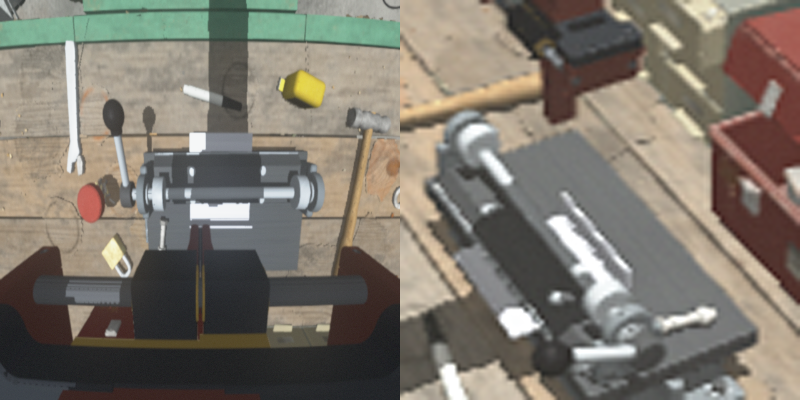

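The ball is now forward and low (scene crop at 552,355), with its centre near x 0.45, z 0.144, which fits the locked position. The sheet front is at x 0.467, about 24.5 mm in front of the bed edge, and nothing else has moved.

```bash
python3 -c "
from h import *
print(env.sign_off())"
```

```text
the job is handed in; nothing more can be done
None
```

The bracket overhangs the bed's front edge by about 24 mm, square and with its bend line within about 1.5 mm of the edge, and the lever is down and holding by itself; the job is handed in, but no verdict came back.

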